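Set the cam-locked length stop of a bench cold saw to a sample tube

ROBOT

A 6-joint arm with a two-finger parallel gripper is mounted at the origin on the work surface. World frame = base frame: x ahead of the robot, y to its left, z up, the work surface at z = 0. Lengths are in mm, angles in degrees, forces in N, time in s.
With the tool pointing down it reaches from about 300 to 950 mm from the base axis. Payload 3.1 kg.
Tool frame: the origin (TCP) lies at the very end of the fingers, on their centre line; the grasp point (between the pads) lies 19 mm behind it; z points along the fingers, y is the line along which they close (so a half turn about z gives the same grasp; the last joint's range is limited). The gripper opens to 85 mm and grips with 20 to 120 N. Pads are 22 mm wide; open, the fingers measure 114 mm over their backs; the gripper's body (76 mm by 85 mm) begins 54 mm behind the grasp point. The pads swing forward as they close: fully open they stand 13 mm farther back than shut.
Start: joints at [66.709, 17.653, 93.61, -0, 68.738, -3.994], TCP at [206.569, 589.883, 231.272] pointing down, gripper open.
Joint ranges: [-175.34, 175.34], [-45.06, 112.39], [2.9, 150.54], [-68.45, 248.45], [3.09, 151.38], [-168.51, 168.51]. Speed limits (degrees/s): [159.86, 159.86, 180, 180, 180, 180].

INTERFACE

Orientations are given as [roll, pitch, yaw] about the fixed x, y, z axes, in that order (R = Rz(yaw) Ry(pitch) Rx(roll)).
In Python, from cell import ctrl gives the robot as it stands.
- The arm moves only by the shell command python3 shift.py 'ROWS' [FORCE]. ROWS is a JSON list of rows, 1 to 20 of them, each an object with the fields sx, sy, sz (the shift in units of 25 mm), ax, ay, az (a rotation vector in units of 10 degrees), finger_gap (the finger opening in mm); a field left out counts as zero (the opening has to be given); each row shifts and turns the commanded pose from where the row before left it, along the tool's axes as they then stand; what a row does not reach is not made up. A row lasts 1/12 s, in which the tool goes at most 41.7 mm and 7.16 degrees, less where a joint would pass 70% of its speed; a pose out of reach is approached as far as the arm can. The fingers move at their own pace and stop on an object; FORCE is the grip in N (left out, the last holds). Time passes only in rows, so rows that do not move let the fingers close. It prints the time, the measured TCP pose, the force, the opening and the grip force at its end. Input that does not fit is refused with a message, and nothing moves.
- ctrl.observe(): the state, without advancing time (a new reading comes with each control period).
- ctrl.capture(name): name is "scene" or "top" or "wrist"; returns the picture (400x640x3 uint8, red, green, blue); there is no depth.
- ctrl.camera_model(name): a dict with "fx", "fy", "cx", "cy" (pixels), "D" ([k1, k2, p1, p2, k3] as OpenCV has them; the pictures are not rectified), "camera_from_world" (4x4, takes a point from world to camera coordinates). Camera axes: x right, y down, z forward; pixel columns grow to the right and rows downward; lengths in mm; the calibration is good to about 2 mm. A picture is of the moment at which its call begins: read the wrist's pose just before it. camera_model takes no time and is no camera call; for the wrist camera it gives the pose at the moment of the call.
- ctrl.hand_in(): hands the job in; it is judged then, once.
The state is a dict: "time_s": time; "joint_pos": joint angles; "joint_vel": joint speeds; "joint_efforts": joint torques, N m; "position": TCP position; "orientation": TCP orientation; "force": force on the tool from outside, world axes, zero at the start; "wrist_torque": the same for the moment, N m; "width": finger opening in mm; "gripper_force": force on a finger pad.
Only numpy, scipy, OpenCV 4.12 (cv2) and the standard library are available. Lean on these libraries where they do the work, as an engineer would, in place of code of your own. Each camera call takes 0.05 s, during which the arm holds its last target. There are 200 camera calls.

TASK

The length stop beside the cold saw is still clamped at an old setting. Throw its orange cam lever up to free it, slide the stop along the rail until the sample tube in the trough sits snug between the stop and the parked saw blade with no gap at either end, without leaning hard on the blade, then throw the lever fully down again so that the stop stays clamped there. Leave the other things on the bench where they are.

Things in the scene. Friction and masses are not known exactly. Their poses are not given: they have to be found in the camera images.
- station: Fixed saw station: blue cold saw, V trough, stop rail, clear screen. Its x points from the robot's side to the far side, y along trough and rail away from the blade, z up; origin on the bench under the trough's centre line, 200 mm from the blade's face. Steel V trough (90 degrees) at x = 0, y = -185 to 220 mm, upper edges at z = 73. The saw fills y = -490 to -180, x = -130 to 300, z up to 300.
- rail_mid (a point): Middle of the rail's top: aluminium rail 30 mm wide, 60 high, 390 long along the station's y (y = -150 to 240 mm), at x = 85, top at z = 100.
- screen_edge (a point): Middle of the free edge of the clear swarf screen, at station x = 36, z = 300 mm; the screen is 380 mm long (y = -130 to 250). It stands at x = 150 up to z = 220, then leans over the rail towards the robot to this edge. A raised lever is under it, so it is reached only from the robot's side with the tool tilted, pointing forward and down (38 degrees from vertical fits).
- saw_blade: Parked (still) steel saw blade, 250 mm across, standing across the trough. Origin on the face that looks at the trough, on the axis of a tube lying there (72 mm above the bench); axes as the station's, so y points from the blade towards the stop.
- length_stop (a joint): Position of the red sliding stop on the rail, metres = clear distance from the blade's face to the stop's face (range 0.10 to 0.325). Slides with about 2.5 N of friction when the lever is up; about 100 N would be needed to shift it when clamped.
- stop_face (a point): Middle of the stop's steel face, on the axis of a tube in the trough, 72 mm above the bench. The face is 28 mm wide, 48 high, on an arm 12 mm thick (y = 0 to 12 mm from the face) that reaches back to the red carriage on the rail: y = 12 to 102 mm from the face, x = 59 to 111, top 110 mm above the bench (lugs at the pin to 128).
- cam_lever (a joint): Cam lever angle, rad: 0 = fully down against its limit, clamped, pointing to the robot (rising 0.1 above level to its end); grows as it swings up about the station's +y, at most 1.35. The stop is free above about 0.85. The cam is stiff and stays where it is left; swinging it takes about 4 N at the grip, and about 6 N in the last part of the way down, where it bites.
- cam_pin (a point): Centre of the lever's pivot pin (axis along the station's y), carried on the stop: x = 85, y = 67 mm from the stop's face, 118 mm above the bench.
- lever_grip (a point): Point on the axis of the orange lever grip, 80 mm from the pin. The lever ends 108 mm from the pin; the grip is its last 63 mm, 18 mm wide along y (flat sides to pinch), 14 thick. 55 mm from the lever's middle to the stop's arm on the -y side, free on the +y side; trough edges 50 mm below the lowered grip.
- sample: Loose round steel tube, 38 mm diameter, yellow band, hand-sawn 155 to 170 mm long (exact length not known: it is what the stop is to be set to), 0.3 to 0.6 kg, lying in the trough between blade and stop, clear of both at first. Origin at its middle, y along its axis. Slides along the trough with 2 to 6 N.
- paper_roll: Bystander: standing blue paper roll, 190 mm in diameter, 190 mm high; origin under its centre.
- spray_bottle: Bystander: standing white spray bottle, 86 mm in diameter, 228 mm high; origin under its centre.
- workbook: Bystander: orange workbook lying flat, 150 x 210 x 11 mm; origin under its centre.
- tape_measure: Bystander: yellow tape measure standing on edge, 72 x 38 x 68 mm; origin under its centre.

How it is judged:
By the outcome, as a careful person would: the job done as asked, in the order asked, and still so for the second after the job is handed in, with the robot touching nothing.
It also fails if it takes over 42 s, if anything falls off the work surface, if the arm or the gripper's body presses on something with over 40 N, if the wrist force passes 120 N, or if a joint passes its speed limit or range.

## Working session

There is one attempt and no reset: what is moved stays moved. The work goes in short steps, Python scripts to look and compute and a shell command to move; the robot and the scene stay as the last step left them, time stands still between calls to the robot, and variables do not carry over. Pictures are saved under pics/ and viewed, at most 10 in all, crops included, and the job is handed in when it is done.

```bash
ls; mkdir -p pics
python3 - <<'E'
from cell import ctrl
import cv2
for n in("scene","top"):
    im=ctrl.capture(n);cv2.imwrite(f"pics/{n}0.png",im[:,:,::-1])
    m=ctrl.camera_model(n);print(n,{k:(v if k!="camera_from_world" else [[round(float(x),3) for x in r] for r in v]) for k,v in m.items()})
print(ctrl.observe())
E
```

```text
cell.py
pics
shift.py
scene {'fx': 467.7870711929554, 'fy': 467.7870711929554, 'cx': 325.19735607647846, 'cy': 203.57338040869422, 'D': array([-0.0073021,  0.       ,  0.       ,  0.       ,  0.       ]), 'camera_from_world': [[-0.998, 0.062, 0.007, 437.094], [0.057, 0.951, -0.303, -35.202], [-0.026, -0.302, -0.953, 1723.554], [0.0, 0.0, 0.0, 1.0]]}
top {'fx': 365.70363744695453, 'fy': 365.70363744695453, 'cx': 323.121216856885, 'cy': 199.85656165521021, 'D': array([-0.05328695,  0.        ,  0.        ,  0.        ,  0.        ]), 'camera_from_world': [[0.029, -1.0, -0.002, 65.848], [-0.99, -0.028, -0.141, 475.557], [0.14, 0.006, -0.99, 1331.02], [0.0, 0.0, 0.0, 1.0]]}
{'time_s': 0.1, 'joint_pos': array([ 6.67096356e+01,  1.76987977e+01,  9.36822710e+01, -1.84492423e-03,
        6.87370874e+01, -3.99430163e+00]), 'joint_vel': array([-0.15898649, -0.12048596, -0.23558675,  0.04479443,  0.02017267,
       -0.02720339]), 'joint_efforts': array([-1.09612844e-03, -4.16416419e+01, -2.77642876e+01, -1.15926305e-04,
        4.13186746e-03, -9.14626156e-06]), 'position': array([206.27935419, 589.19070234, 230.16934859]), 'orientation': array([-1.79882011e+02, -6.51665388e-03,  1.60704601e+02]), 'force': array([-0.56626502, -0.30880022, -0.06223681]), 'wrist_torque': array([ 0.01002589, -0.01950058,  0.04821224]), 'gripper_force': 0.0, 'width': 85.23605146927932}
```

View pics/scene0.png

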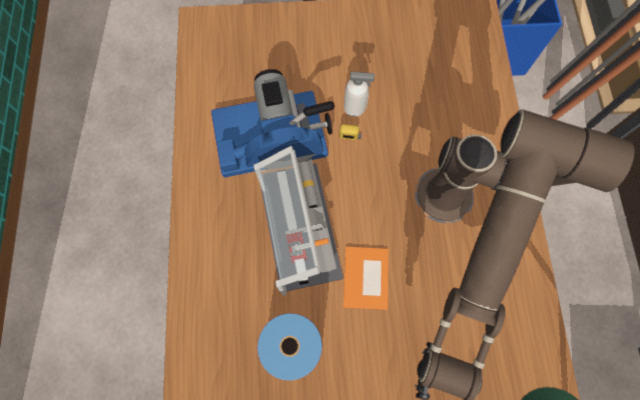

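View pics/top0.png

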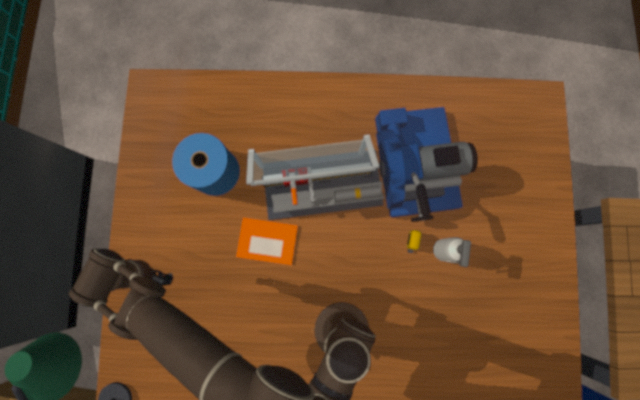

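The scene picture shows the lever at about (320,243), the red stop at (298,245), the tube's yellow band at (309,184), and the workbook at (366,278). In the top picture the lever is at (294,190), the band at (358,193), and the screen frame's near edge runs from (250,182) to (378,170).

```bash
cat > h.py <<'E'
import numpy as np,cv2
from cell import ctrl
def ray(m,uv):
    K=np.array([[m["fx"],0,m["cx"]],[0,m["fy"],m["cy"]],[0,0,1]]);T=np.array(m["camera_from_world"])
    p=cv2.undistortPoints(np.array([[uv]],float),K,np.array(m["D"]))[0,0]
    d=T[:3,:3].T@np.array([p[0],p[1],1]);return -T[:3,:3].T@T[:3,3],d/np.linalg.norm(d)
def plane(m,uv,z):
    o,d=ray(m,uv);return o+d*(z-o[2])/d[2]
def tri(obs):
    A=np.zeros((3,3));b=np.zeros(3);R=[ray(m,u) for m,u in obs]
    for o,d in R:
        P=np.eye(3)-np.outer(d,d);A+=P;b+=P@o
    x=np.linalg.solve(A,b);return x,[np.linalg.norm((np.eye(3)-np.outer(d,d))@(x-o)) for o,d in R]
def proj(m,p):
    K=np.array([[m["fx"],0,m["cx"]],[0,m["fy"],m["cy"]],[0,0,1]]);T=np.array(m["camera_from_world"])
    return cv2.projectPoints(np.array([p],float),cv2.Rodrigues(T[:3,:3])[0],T[:3,3],K,np.array(m["D"]))[0][0,0]
def blobs(rgb,lo,hi,amin=8,roi=None):
    h=cv2.cvtColor(rgb,cv2.COLOR_RGB2HSV);k=cv2.inRange(h,np.array(lo),np.array(hi))
    if roi:
        q=np.zeros_like(k);q[roi[1]:roi[3],roi[0]:roi[2]]=1;k=k*q
    n,l,s,c=cv2.connectedComponentsWithStats(k)
    return [(s[i,4],c[i].round(1),s[i,:4]) for i in range(1,n) if s[i,4]>=amin],l
E
python3 - <<'E'
from h import *
S=ctrl.camera_model("scene");T=ctrl.camera_model("top")
s=cv2.imread("pics/scene0.png")[:,:,::-1].copy();t=cv2.imread("pics/top0.png")[:,:,::-1].copy()
for n,im,roi in(("s",s,(255,140,345,295)),("t",t,(240,130,390,220))):
    for c,lo,hi in(("or",(5,190,150),(14,255,255)),("yel",(18,130,100),(32,255,255)),("red",(0,100,80),(4,255,255))):
        print(n,c,blobs(im,lo,hi,5,roi)[0])
E
```

```text
s or []
s yel [(np.int32(51), array([307.6, 182.8]), array([303, 180,  11,   7], dtype=int32))]
s red []
t or [(np.int32(58), array([293.9, 195.8]), array([291, 189,   6,  15], dtype=int32)), (np.int32(51), array([250.6, 218.3]), array([241, 216,  25,   4], dtype=int32))]
t yel [(np.int32(51), array([357.5, 192.7]), array([355, 188,   6,  10], dtype=int32))]
t red [(np.int32(6), array([283.5, 172.5]), array([283, 171,   2,   4], dtype=int32)), (np.int32(29), array([301.6, 180.9]), array([296, 179,  12,   4], dtype=int32)), (np.int32(19), array([286.3, 182.9]), array([283, 182,   7,   3], dtype=int32))]
```

```bash
python3 - <<'E'
import cv2
s=cv2.imread("pics/scene0.png")[140:300,230:350];t=cv2.imread("pics/top0.png")[130:225,240:400]
cv2.imwrite("pics/sc.png",cv2.resize(s,None,fx=3.7,fy=3.7,interpolation=cv2.INTER_CUBIC))
cv2.imwrite("pics/tc.png",cv2.resize(t,None,fx=5,fy=5,interpolation=cv2.INTER_CUBIC))
E
python3 - <<'E'
from h import *
o=ctrl.observe();from scipy.spatial.transform import Rotation as R
m=ctrl.camera_model("wrist");T=np.array(m["camera_from_world"]);Rw=R.from_euler("xyz",o["orientation"],degrees=True).as_matrix()
c=-T[:3,:3].T@T[:3,3];print(Rw.round(3),(Rw.T@(c-o["position"])).round(1),(T[:3,:3]@Rw).round(3),m["fx"])
E
```

```text
[[-0.944  0.33  -0.001]
 [ 0.33   0.944 -0.002]
 [ 0.    -0.002 -1.   ]] [  83.5   -0.5 -142.9] [[-0.001  1.     0.   ]
 [-0.947 -0.001 -0.322]
 [-0.322 -0.     0.947]] 351.3549655977484
```
Wrist camera is at tool +x 83.5, back 143, tilted toward TCP (looking tool -x). Image up = tool +x.

View pics/sc.png

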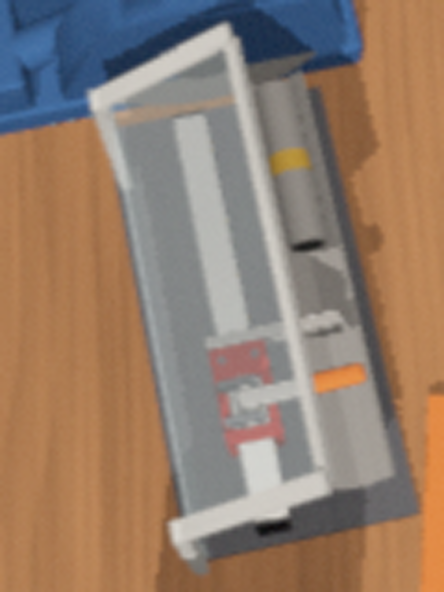

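View pics/tc.png

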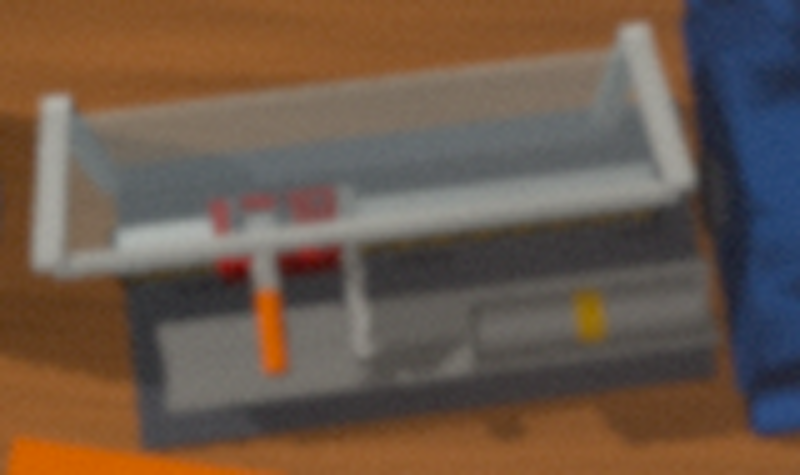

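Run:
```python
from h import *
S=ctrl.camera_model("scene");T=ctrl.camera_model("top")
P={}
for n,a,b in(("tip",(364,376),(275,374)),("base+y",(415,515),(145,445)),("edge+y",(325,485),(45,268)),("edge-y",(238,35),(692,184)),("tubeend+y",(308,246),(473,335)),("band",(290,160),(590,317)),("trough+y near",(392,475),(168,412)),("armend",(340,322),(362,357))):
    x,e=tri([(S,(a[0]/3.7+230,a[1]/3.7+140)),(T,(b[0]/5+240,b[1]/5+130))]);P[n]=x;print(n,x.round(1),np.round(e,1))
d=P["edge-y"]-P["edge+y"];print(np.linalg.norm(d),np.degrees(np.arctan2(d[1],d[0]))+90)
```

```text
tip [440.7 178.1 110.5] [1.6 1.6]
base+y [398.  286.6 -15.1] [2.3 2.3]
edge+y [480.1 305.  292.8] [0. 0.]
edge-y [537.6 -84.  290.9] [7.5 7.5]
tubeend+y [482.4  37.4  56.8] [0.5 0.5]
band [495.7 -46.9  67.8] [0.4 0.4]
trough+y near [418.5 259.6  53.9] [0.6 0.6]
armend [458.7 118.5  79.1] [1.7 1.7]
393.2520000607801 8.410429287124757
```

Station yaw is about +8.4°, with the lever tip near (441,178). First I turn and tilt the tool.

Careful with the scale: shifts go in units of 25 mm and turns go in units of 10 degrees. That gives: -7 degrees is -0.7.

```bash
python3 shift.py '[{"az":-0.7,"finger_gap":50},{"az":-0.7,"finger_gap":50},{"az":-0.7,"finger_gap":50},{"az":-0.67,"finger_gap":50},{"ay":-0.64,"finger_gap":50},{"ay":-0.64,"finger_gap":50},{"ay":-0.64,"finger_gap":50},{"ay":-0.64,"finger_gap":50},{"ay":-0.64,"finger_gap":50},{"ay":-0.6,"finger_gap":50},{"finger_gap":50}]'
cat >> h.py <<'E'
from scipy.spatial.transform import Rotation as Rn
def tool():
    o=ctrl.observe();return np.array(o["position"]),Rn.from_euler("xyz",o["orientation"],degrees=True).as_matrix(),o
def go(target):
    p,R,o=tool();d=R.T@(np.array(target)-p);print("tool delta",d.round(1),"p",p.round(1),"F",np.round(o["force"],1),"t",o["time_s"]);return d
E
python3 -c "
from h import *
p,R,o=tool();print(R.round(3));go((395,171,220))"
```

```text
time_s: 1.02
position: [203.3, 587.6, 227.3]
orientation: [-179.5, 37.9, -171.0]
force: [-0.1, -0.4, -0.9]
width: 50.1
gripper_force: 0.0
[[-0.779 -0.15   0.609]
 [-0.123  0.989  0.087]
 [-0.615 -0.007 -0.789]]
tool delta [ -93.7 -440.6   86.1] p [203.3 587.6 227.3] F [-0.1 -0.4 -0.9] t 1.0167
```

Converted, -7 mm is -0.28, 6.6 mm is 0.264.

```bash
python3 shift.py '[{"sx":-0.28,"sy":-1.36,"sz":0.264,"finger_gap":50},{"sx":-0.28,"sy":-1.36,"sz":0.264,"finger_gap":50},{"sx":-0.28,"sy":-1.36,"sz":0.264,"finger_gap":50},{"sx":-0.28,"sy":-1.36,"sz":0.264,"finger_gap":50},{"sx":-0.28,"sy":-1.36,"sz":0.264,"finger_gap":50},{"sx":-0.28,"sy":-1.36,"sz":0.264,"finger_gap":50},{"sx":-0.28,"sy":-1.36,"sz":0.264,"finger_gap":50},{"sx":-0.28,"sy":-1.36,"sz":0.264,"finger_gap":50},{"sx":-0.28,"sy":-1.36,"sz":0.264,"finger_gap":50},{"sx":-0.28,"sy":-1.36,"sz":0.264,"finger_gap":50},{"sx":-0.28,"sy":-1.36,"sz":0.264,"finger_gap":50},{"sx":-0.28,"sy":-1.36,"sz":0.264,"finger_gap":50},{"sx":-0.28,"sy":-1.36,"sz":0.264,"finger_gap":50},{"finger_gap":50},{"finger_gap":50}]'
python3 - <<'E'
from h import *
import pickle
m=ctrl.camera_model("wrist");im=ctrl.capture("wrist");cv2.imwrite("pics/w1.png",im[:,:,::-1]);pickle.dump((m,im),open("w1.pkl","wb"))
print(blobs(im,(5,170,120),(15,255,255),60)[0]);go((395,171,220))
E
```

```text
time_s: 2.27
position: [390.9, 179.2, 220.3]
orientation: [179.9, 37.9, -172.1]
force: [0.8, 0.7, 1.0]
width: 50.0
gripper_force: 0.0
[(np.int32(68), array([330.1,   8.2]), array([316,   0,  35,  16], dtype=int32)), (np.int32(7723), array([191.6,  30. ]), array([  0,   0, 489,  52], dtype=int32)), (np.int32(239), array([576.5,  34.6]), array([498,   0, 142,  69], dtype=int32)), (np.int32(147), array([618.3,  39.7]), array([596,  36,  44,   9], dtype=int32)), (np.int32(259), array([602.6,  61.4]), array([565,  54,  75,  16], dtype=int32)), (np.int32(78), array([453.9,  76.2]), array([442,  69,  27,  12], dtype=int32)), (np.int32(153), array([629.4,  92.5]), array([619,  85,  21,  16], dtype=int32)), (np.int32(10123), array([475.2, 158.5]), array([415,  90, 225, 205], dtype=int32)), (np.int32(105), array([557., 101.]), array([539,  96,  40,  12], dtype=int32)), (np.int32(122), array([599.2, 107. ]), array([576, 102,  48,  12], dtype=int32)), (np.int32(701), array([307.9, 197.2]), array([298, 177,  25,  47], dtype=int32))]
tool delta [ -2.3 -10.2   2.1] p [390.5 180.6 220.3] F [-0.2 -0.3  0.5] t 2.3167
```

View pics/w1.png

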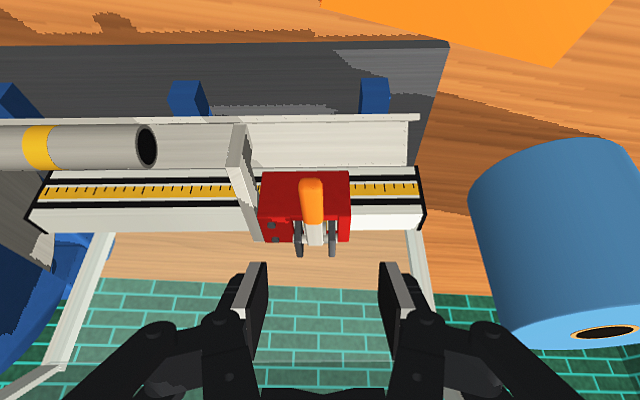

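The wrist view, upside down, shows the orange grip from its tip (309,179) to its root (313,222), the stop arm's face side at (238,150), the tube's near end at (147,147), and its band at (38,148). I'll take a second wrist view with a baseline.

```bash
python3 shift.py '[{"sx":0.8,"sy":-1.4,"finger_gap":50},{"sx":0.8,"sy":-1.4,"finger_gap":50},{"finger_gap":50},{"finger_gap":50}]'
python3 - <<'E'
from h import *
import pickle
m=ctrl.camera_model("wrist");im=ctrl.capture("wrist");cv2.imwrite("pics/w2.png",im[:,:,::-1]);pickle.dump((m,im),open("w2.pkl","wb"))
m1,i1=pickle.load(open("w1.pkl","rb"))
for i in(i1,im):
    b,l=blobs(i,(4,170,120),(16,255,255),300,(150,90,410,330));print(b)
    for x in b[:1]:
        k=(l==l[int(x[1][1]),int(x[1][0])]).astype(np.uint8);print(cv2.minAreaRect(cv2.findNonZero(k)))
E
```

```text
time_s: 2.65
position: [374.7, 130.7, 202.1]
orientation: [179.9, 37.5, -171.6]
force: [-0.8, 0.3, 0.2]
width: 50.0
gripper_force: 0.0
[(np.int32(965), array([310.1, 199.1]), array([298, 177,  29,  47], dtype=int32))]
((311.2404479980469, 199.9739990234375), (47.2382698059082, 25.043272018432617), 83.82982635498047)
[(np.int32(755), array([365.7, 234. ]), array([347, 216,  36,  41], dtype=int32))]
((366.3158874511719, 235.406494140625), (25.51898765563965, 43.663536071777344), 22.166345596313477)
```

View pics/w2.png

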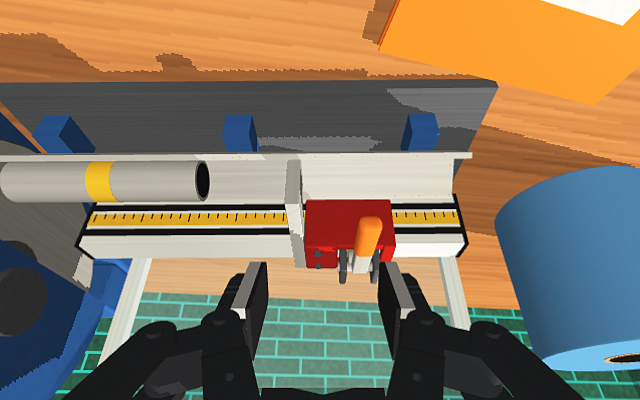

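Run:
```python
from h import *
import pickle
m1,_=pickle.load(open("w1.pkl","rb"));m2,_=pickle.load(open("w2.pkl","rb"))
P={}
for n,a,b in(("tip",(309.5,180),(371.5,219)),("mid grip",(310.5,199),(365.7,234.5)),("root",(314,222),(361,250)),("carr -y",(262,172),(307,200)),("carr +y",(349,171),(394,199)),("trough+y",(419,115),(471,153)),("tube",(147,147),(203,180)),("rail+y",(417,168),(455,196)),("rail-y",(47,172),(89,202)),("band",(38,148),(100,181))):
    x,e=tri([(m1,a),(m2,b)]);P[n]=x;print(n,x.round(1),np.round(e,1))
d=P["rail+y"]-P["rail-y"];print(np.linalg.norm(d),np.degrees(np.arctan2(-d[0],d[1])))
d=P["tube"]-P["band"];print(np.linalg.norm(d),np.degrees(np.arctan2(-d[0],d[1])))
d=P["carr +y"]-P["carr -y"];print(np.linalg.norm(d),np.degrees(np.arctan2(-d[0],d[1])))
p,R,o=tool();print(p,R.round(3))
```

```text
tip [437.6 176.2 129.6] [0.2 0.2]
mid grip [468.5 180.1 125.2] [0.2 0.2]
root [523.3 189.7 112.6] [0.8 0.8]
carr -y [523.8 135.9  58.2] [0.4 0.4]
carr +y [501.1 221.2  64.7] [1.2 1.2]
trough+y [420.6 260.9  68.7] [0.2 0.2]
tube [484.6  38.8  72.6] [0.2 0.2]
rail+y [516.3 299.4  41.3] [0. 0.]
rail-y [ 581.1 -100.2   42.1] [2.9 2.9]
band [488.2 -45.8  80.8] [0.6 0.6]
404.82335551189396 9.20594138484288
85.04801876036828 2.425510126855778
88.54729000884159 14.862829397116167
[375.45586951 131.49398928 203.01591667] [[-0.784 -0.148  0.603]
 [-0.117  0.989  0.091]
 [-0.61   0.001 -0.792]]
```

The tip is at z 129.6 against an expected 129, and mid-grip is at 125, so both fit. The grip point is (465,180,126.5) and the pin is at about (544,192,118). Approaching.

```bash
python3 -c "
from h import *
tz=np.array([.606,.09,-.79]);t=np.array([476.7,182,111.5]);go(t-60*tz);go(t)"
```

```text
tool delta [-29.2  34.9  78.2] p [375.5 131.5 203. ] F [-0.3 -0.9 -0.2] t 2.7
tool delta [-29.4  34.8 138.2] p [375.5 131.5 203. ] F [-0.3 -0.9 -0.2] t 2.7
```

Converted, 26 mm is 1.04, 20 mm is 0.8.

```bash
python3 shift.py '[{"sx":-0.4,"sy":0.48,"sz":1.04,"finger_gap":45},{"sx":-0.4,"sy":0.48,"sz":1.04,"finger_gap":45},{"sx":-0.36,"sy":0.44,"sz":1.04,"finger_gap":45},{"sz":0.8,"finger_gap":45},{"sz":0.8,"finger_gap":45},{"finger_gap":45},{"finger_gap":45}]'
python3 - <<'E'
from h import *
im=ctrl.capture("wrist");cv2.imwrite("pics/w3.png",im[:,:,::-1]);go((476.7,182,111.5))
E
```

```text
time_s: 3.28
position: [461.0, 179.7, 129.3]
orientation: [-179.9, 37.4, -171.3]
force: [0.1, 0.4, 0.2]
width: 45.0
gripper_force: 0.0
tool delta [-1.3  0.3 24.4] p [461.  179.4 130.1] F [ 0.7 -0.7  0.3] t 3.3333
```

View pics/w3.png

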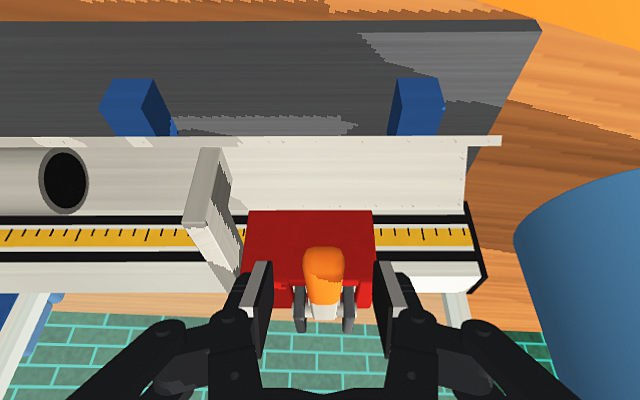

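The lever tip at (323,262) is centred between the pads (262 and 390). I advance and close.

```bash
python3 shift.py '[{"sx":-0.02,"sz":0.48,"finger_gap":45},{"sx":-0.02,"sz":0.48,"finger_gap":45},{"finger_gap":45},{"finger_gap":10},{"finger_gap":10},{"finger_gap":10},{"finger_gap":10},{"finger_gap":10}]' 40; python3 -c "
from h import *
go((476.7,182,111.5))"
```

```text
time_s: 4.0
position: [476.5, 180.1, 115.5]
orientation: [-180.0, 37.4, -171.5]
force: [-6.1, -0.5, 5.9]
width: 17.3
gripper_force: 42.0
tool delta [2.  1.9 3.5] p [476.5 180.1 115.5] F [-6.1 -0.5  5.9] t 4.0
```

```bash
python3 shift.py '[{"sx":-0.356,"sz":-0.32,"finger_gap":10},{"sx":-0.4,"sz":-0.268,"finger_gap":10},{"sx":-0.432,"sz":-0.2,"finger_gap":10},{"sx":-0.456,"sz":-0.136,"finger_gap":10},{"finger_gap":10}]'; python3 shift.py '[{"sx":-0.476,"sz":-0.068,"finger_gap":10},{"sx":-0.48,"sz":0.008,"finger_gap":10},{"finger_gap":10}]'; python3 -c "
from h import *
p,R,o=tool();g=p-19*R[:,2];pin=np.array([543.9,192,118]);v=g-pin;print(g,np.hypot(v[0]*.989+v[1]*.146,v[2]),np.arctan2(v[2],-(v[0]*.989+v[1]*.146))-.1)"
```

```text
time_s: 4.42
position: [491.2, 180.6, 152.7]
orientation: [-179.8, 36.9, -171.6]
force: [-11.0, 0.6, 4.1]
width: 17.2
gripper_force: 43.8
time_s: 4.67
position: [507.4, 182.1, 166.7]
orientation: [-179.7, 36.6, -171.6]
force: [-12.6, -2.2, 5.5]
width: 17.0
gripper_force: 42.6
[496.15731778 180.59740312 181.98223803] 80.51835344106449 0.8183966240663033
```

Converted, -8 mm is -0.32, -11.8 mm is -0.472.

```bash
python3 shift.py '[{"sx":-0.472,"sz":0.076,"finger_gap":10},{"sx":-0.32,"sz":0.092,"finger_gap":10},{"finger_gap":10},{"finger_gap":10}]'; python3 -c "
from h import *
p,R,o=tool();g=p-19*R[:,2];pin=np.array([543.9,192,118]);v=g-pin;print(R.round(3),g,np.hypot(v[0]*.989+v[1]*.146,v[2]),np.arctan2(v[2],-(v[0]*.989+v[1]*.146))-.1);im=ctrl.capture('wrist');cv2.imwrite('pics/w4.png',im[:,:,::-1])"
```

```text
time_s: 5.0
position: [527.3, 185.3, 176.8]
orientation: [-179.7, 36.8, -171.6]
force: [-6.0, -2.6, 2.0]
width: 17.4
gripper_force: 40.5
[[-0.792 -0.144  0.594]
 [-0.117  0.99   0.083]
 [-0.6   -0.004 -0.8  ]] [516.00512676 183.74112096 191.97080157] 79.37735130042012 1.0995832854993874
```

View pics/w4.png

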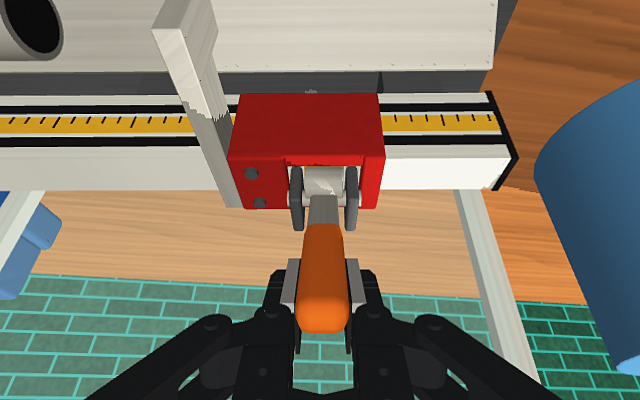

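The lever is raised to about 1.1 rad and held in the pads. Now I slide.

```bash
python3 shift.py '[{"sy":-0.2,"finger_gap":10},{"sy":-0.32,"finger_gap":10},{"sy":-0.32,"finger_gap":10},{"sy":-0.32,"finger_gap":10},{"sy":-0.32,"finger_gap":10},{"sy":-0.32,"finger_gap":10},{"sy":-0.32,"finger_gap":10},{"sy":-0.2,"finger_gap":10},{"finger_gap":10}]'; python3 shift.py '[{"sy":-0.16,"finger_gap":10},{"sy":-0.16,"finger_gap":10},{"sy":-0.16,"finger_gap":10},{"sy":-0.16,"finger_gap":10},{"finger_gap":10}]';python3 -c "
from h import *
p,R,o=tool();print(p,R[:,1],(R.T@o['force']).round(1))"
```

```text
time_s: 5.8
position: [536.0, 128.6, 176.7]
orientation: [-179.9, 36.9, -171.6]
force: [-2.7, -3.2, -2.5]
width: 17.3
gripper_force: 39.9
time_s: 6.22
position: [538.3, 114.0, 176.8]
orientation: [180.0, 36.9, -171.6]
force: [-4.2, 0.0, -2.8]
width: 17.1
gripper_force: 39.9
[538.32438555 113.97642171 176.76032003] [-1.46036432e-01  9.89279198e-01  1.69737608e-04] [ 5.   0.6 -0.2]
```

```bash
for i in 1 2; do python3 shift.py '[{"sy":-0.08,"finger_gap":10},{"sy":-0.08,"finger_gap":10},{"sy":-0.08,"finger_gap":10},{"sy":-0.08,"finger_gap":10},{"sy":-0.08,"finger_gap":10}]' | sed -n '2p;4p'; done
python3 - <<'E'
from h import *
import pickle
m=ctrl.camera_model("scene");im=ctrl.capture("scene");t=ctrl.capture("top")
a=cv2.resize(im[140:270,270:350],None,fx=4.5,fy=4.5,interpolation=cv2.INTER_CUBIC);b=cv2.resize(t[150:220,290:400],None,fx=3.9,fy=3.9,interpolation=cv2.INTER_CUBIC)
c=np.zeros((600,800,3),np.uint8);c[:a.shape[0],:a.shape[1]]=a;c[:b.shape[0],365:365+b.shape[1]]=b;cv2.imwrite("pics/s5.png",c[:,:,::-1])
E
```

```text
position: [539.7, 105.4, 176.7]
force: [-4.1, 6.8, -5.8]
position: [541.2, 95.7, 176.7]
force: [-2.6, 8.2, -4.6]
```

View pics/s5.png

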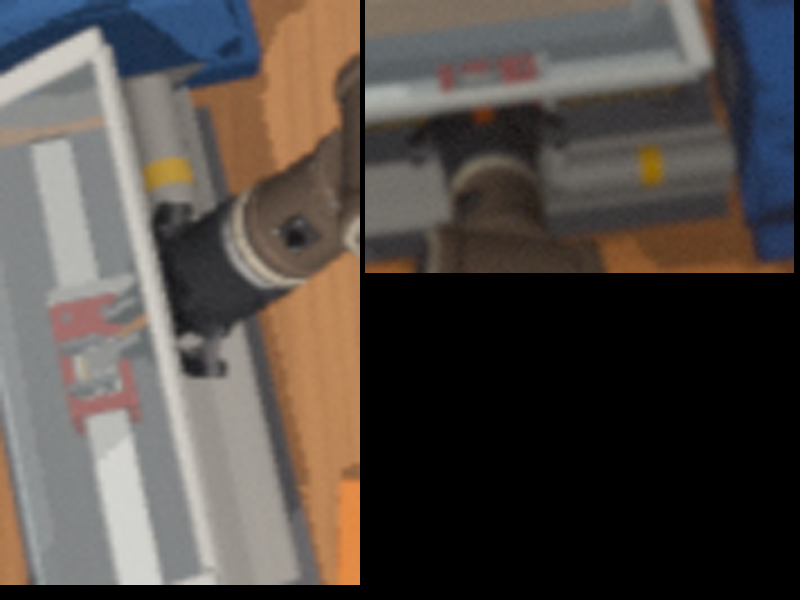

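The band has moved towards the blade (scene crop (168,172), top crop (652,167)) and Fy is about 8 N, so the tube is being pushed. I continue in small steps until the force jumps.

```bash
python3 shift.py '[{"sy":-0.06,"finger_gap":10},{"sy":-0.06,"finger_gap":10},{"sy":-0.04,"finger_gap":10}]' | sed -n '2p;4p'; python3 shift.py '[{"sy":-0.04,"finger_gap":10},{"sy":-0.04,"finger_gap":10}]' | sed -n '2p;4p'; python3 shift.py '[{"sy":-0.04,"finger_gap":10},{"sy":-0.04,"finger_gap":10}]' | sed -n '2p;4p'
```

```text
position: [541.8, 91.8, 176.7]
force: [-2.3, 7.8, -5.7]
position: [542.1, 89.9, 176.7]
force: [-2.2, 7.8, -6.1]
position: [542.4, 88.0, 176.8]
force: [-2.2, 7.5, -4.6]
```

```bash
for i in 1 2 3; do python3 shift.py '[{"sy":-0.032,"finger_gap":10},{"sy":-0.028,"finger_gap":10}]' | sed -n '2p;4p';done
```

```text
position: [542.4, 87.4, 176.7]
force: [-0.9, 16.7, -6.5]
position: [542.4, 87.2, 176.7]
force: [-0.6, 23.9, -6.9]
position: [542.3, 87.0, 176.7]
force: [0.7, 30.8, -7.2]
```

Contact with the blade occurred at y about 87.5. I ease off at once to a light touch.

```bash
python3 shift.py '[{"sy":0.06,"finger_gap":10},{"sy":0.06,"finger_gap":10},{"finger_gap":10}]' | sed -n '2p;4p';python3 shift.py '[{"sy":0.028,"finger_gap":10},{"finger_gap":10}]' | sed -n '2p;4p'
```

```text
position: [542.3, 87.5, 176.7]
force: [-2.4, 11.6, -5.9]
position: [542.3, 87.6, 176.6]
force: [-2.5, 8.1, -5.9]
```

Converted, 11.8 mm is 0.472, 8 mm is 0.32.

```bash
python3 shift.py '[{"sx":0.32,"sz":-0.092,"finger_gap":10},{"sx":0.472,"sz":-0.076,"finger_gap":10},{"finger_gap":10}]'| sed -n '2,4p'; python3 shift.py '[{"sx":0.48,"sz":-0.008,"finger_gap":10},{"finger_gap":10}]'| sed -n '2p;4p'; python3 -c "
from h import *
p,R,o=tool();print(R.round(3),p-19*R[:,2],(R.T@o['force']).round(1))"
```

```text
position: [527.3, 85.1, 170.4]
orientation: [179.9, 37.4, -171.6]
force: [10.2, 13.9, -14.4]
position: [520.1, 83.9, 165.6]
force: [12.2, 17.8, -11.7]
[[-0.783 -0.147  0.604]
 [-0.115  0.989  0.091]
 [-0.611  0.001 -0.792]] [508.62012327  82.16543862 180.66534684] [-4.5 15.8 18.3]
```

Converted, 2 mm is 0.08, 1.5 mm is 0.06.

```bash
python3 shift.py '[{"sy":0.06,"sz":0.08,"finger_gap":10},{"finger_gap":10}]'| sed -n '2p;4p'; python3 shift.py '[{"sx":0.476,"sz":0.1,"finger_gap":10},{"sx":0.456,"sz":0.152,"finger_gap":10},{"finger_gap":10}]'| sed -n '2,4p'; python3 -c "
from h import *
p,R,o=tool();print(p-19*R[:,2],(R.T@o['force']).round(1))"
```

```text
position: [520.7, 84.5, 165.3]
force: [-13.0, 2.4, 12.2]
position: [508.1, 82.2, 147.3]
orientation: [-179.9, 37.9, -171.5]
force: [0.6, 8.3, 3.9]
[496.54878589  80.52260646 162.2980728 ] [-3.8  8.1 -2. ]
```

```bash
python3 shift.py '[{"sx":0.432,"sz":0.2,"finger_gap":10},{"sx":0.4,"sz":0.268,"finger_gap":10},{"finger_gap":10}]'| sed -n '2,4p'; python3 shift.py '[{"sx":0.356,"sz":0.32,"finger_gap":10},{"finger_gap":10}]'| sed -n '2,4p'; python3 -c "
from h import *
p,R,o=tool();print(p-19*R[:,2],(R.T@o['force']).round(1))"
```

```text
position: [499.7, 81.0, 127.1]
orientation: [-180.0, 37.8, -171.5]
force: [4.3, 5.1, -0.0]
position: [498.5, 81.0, 120.8]
orientation: [180.0, 37.8, -171.5]
force: [4.1, 3.0, 1.8]
[486.94264632  79.23189175 135.83241064] [-4.6  2.3  1.3]
```

Converted, 4 mm is 0.16, 4.5 mm is 0.18.

```bash
python3 shift.py '[{"sx":0.16,"sz":0.18,"finger_gap":10},{"finger_gap":10}]'| sed -n '2p;4p'; python3 shift.py '[{"sx":0.12,"sz":0.12,"finger_gap":10},{"finger_gap":10}]'| sed -n '2p;4p';python3 shift.py '[{"sx":0.08,"sz":0.08,"finger_gap":10},{"finger_gap":10}]'| sed -n '2p;4p'
```

```text
position: [497.9, 80.9, 115.9]
force: [-8.1, 1.5, 14.4]
position: [498.3, 81.0, 114.6]
force: [-23.5, -3.4, 36.6]
position: [498.4, 80.9, 114.4]
force: [-29.4, -4.0, 45.9]
```

The lever is against its limit (46 N with no further motion). I relax, release and retreat, then verify.

```bash
python3 shift.py '[{"sx":-0.1,"sz":-0.12,"finger_gap":10},{"sx":-0.06,"sz":-0.08,"finger_gap":10},{"finger_gap":10},{"finger_gap":45},{"finger_gap":45},{"finger_gap":45},{"finger_gap":45}]'| sed -n '2,5p'; python3 shift.py '[{"sz":-0.8,"finger_gap":45},{"sz":-1.2,"finger_gap":45},{"sz":-1.4,"finger_gap":45},{"sz":-1.4,"finger_gap":45},{"sy":-0.8,"sz":-0.4,"finger_gap":45},{"sy":-0.8,"finger_gap":45},{"finger_gap":45},{"finger_gap":45}]'
python3 - <<'E'
from h import *
import pickle
m=ctrl.camera_model("wrist");im=ctrl.capture("wrist");cv2.imwrite("pics/w6.png",im[:,:,::-1]);pickle.dump((m,im),open("w6.pkl","wb"))
E
```

```text
position: [494.0, 80.8, 114.2]
orientation: [179.9, 37.2, -171.6]
force: [-0.1, 0.4, -1.2]
width: 45.0
time_s: 11.65
position: [444.8, 35.7, 191.3]
orientation: [179.1, 37.6, -171.8]
force: [-1.0, 0.3, 0.1]
width: 45.1
gripper_force: 0.0
```

View pics/w6.png

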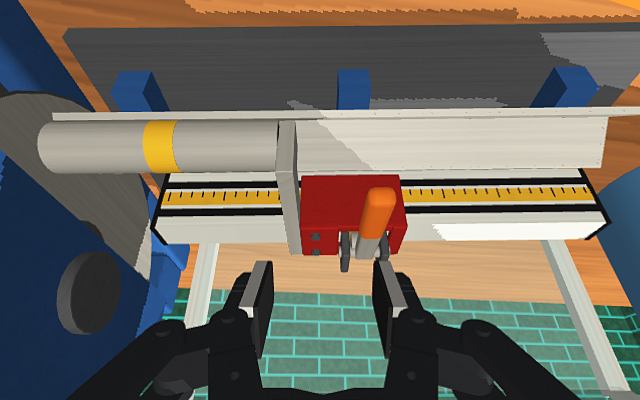

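The tube's end meets the stop's face at (278,148) with no visible gap, and its other end sits at the blade at (40,147). The lever is down, with its tip at (378,190). I'll check the lever's height from a second view by mask.

Converted, 25 mm is 1, 20 mm is 0.8.

```bash
python3 shift.py '[{"sx":0.8,"sy":1,"sz":-0.4,"finger_gap":45},{"sx":0.8,"sy":1,"sz":-0.4,"finger_gap":45},{"finger_gap":45},{"finger_gap":45},{"finger_gap":45}]'|head -2
python3 - <<'E'
from h import *
import pickle
m=ctrl.camera_model("wrist");im=ctrl.capture("wrist")
V=[pickle.load(open("w6.pkl","rb")),(m,im)];tips=[]
for mm,i in V:
    b,l=blobs(i,(4,170,120),(16,255,255),300,(230,110,460,330));print(b)
    x=max(b,key=lambda q:q[0]);k=l==l[int(x[1][1]),int(x[1][0])];ys,xs=np.nonzero(k)
    s=ys<=ys.min()+6;tips.append((xs[s].mean(),ys.min()+3.));
print(tips,tri([(V[0][0],tips[0]),(V[1][0],tips[1])]))
W=[pickle.load(open(f"w{j}.pkl","rb")) for j in(1,2)];t=[]
for mm,i in W:
    b,l=blobs(i,(4,170,120),(16,255,255),300,(290,110,410,330));x=b[0];k=l==l[int(x[1][1]),int(x[1][0])];ys,xs=np.nonzero(k);s=ys<=ys.min()+6;t.append((xs[s].mean(),ys.min()+3.))
print("before",tri([(W[0][0],t[0]),(W[1][0],t[1])]))
E
```

```text
time_s: 12.12
position: [398.2, 76.7, 183.8]
[(np.int32(1445), array([376.5, 211.7]), array([350, 187,  47,  52], dtype=int32))]
[(np.int32(939), array([306. , 249.6]), array([292, 231,  27,  40], dtype=int32))]
[(np.float64(381.02298850574715), np.float64(190.0)), (np.float64(305.1), np.float64(234.0))] (array([458.74100303,  74.42300024, 128.85504836]), [np.float64(0.20944792133557408), np.float64(0.20944792133556367)])
before (array([443.32522282, 176.89577927, 125.70034575]), [np.float64(0.23326200482310086), np.float64(0.23326200482310452)])
```

```bash
python3 -c "
from cell import ctrl
print(ctrl.hand_in())"
```

```text
the job is handed in; nothing more can be done
None
```

The job is handed in: the lever was thrown up, the stop slid about 100 mm until the tube met the blade, and the lever was pushed down to its limit; the last camera view shows no gap at either end, though pushing against the blade peaked at about 31 N for a moment before I eased it to about 8 N and clamped.

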